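# Load a capacitor in the test bed and switch it on through pre-charge

### The arm

A 6-joint arm with a two-finger parallel gripper is mounted at the origin on the work surface. World frame = base frame: x ahead of the robot, y to its left, z up, the work surface at z = 0. Lengths are in m, angles in rad, forces in N, time in s.
With the tool pointing down it reaches from about 0.35 to 0.925 m from the base axis. Payload 6.4 kg.
Tool frame: the origin (TCP) lies on the centre line of the jaws, within the pads' length; the fingertips stand 25 mm ahead of it and the grasp point (between the pads) lies 6 mm ahead of it; z points along the fingers, y is the direction in which the jaws open and shut (so a half turn about z gives the same grasp; the last joint's range is limited). The gripper opens to 94 mm and grips with 3 to 60 N. Pads are 16 mm wide; open, the fingers measure 119 mm over their backs; the gripper's body (75 mm by 177 mm) begins 78 mm behind the grasp point.
Start: joints at [-1.345, 0.245, 1.558, -0, 1.339, -0.174], TCP at [0.253, -0.599, 0.23] pointing down, gripper open.
Joint ranges: [-3.13, 3.13], [-1.02, 2.26], [0.13, 2.54], [-0.95, 4.09], [0.21, 2.88], [-2.74, 2.74]. Speed limits (rad/s): [2.57, 2.57, 3.14, 3.14, 3.14, 3.14].

### API

Orientations are given as a rotation vector (axis times angle).
In Python, from station import r gives the robot as it stands.
- The arm moves only by the shell command python3 -m handwheel 'ROWS' [OPENING]. ROWS is JSON, a list of rows, each an object of numbers: "tx", "ty", "tz": the shift along the tool's x, y, z scaled (see below); "rx", "ry", "rz": the turn, a rotation vector about the tool's x, y, z scaled (see below). A call has 1 to 20 rows; each row shifts and turns the commanded pose from where the row before left it, along the tool's axes as they then stand; what a row does not reach is not made up. The controller multiplies each number of a shift by 120 mm and each number of a turn by pi rad. A row lasts 1/10 s, in which the tool goes at most 50 mm and 8.59 degrees, less where a joint would pass 70% of its speed; a pose out of reach is approached as far as the arm can. A call with a number of a shift or a turn outside -1 to 1 is refused whole. A call with a gripper value outside its range is refused whole. OPENING is the finger opening in mm, from 0 to 94, set as the call begins (- or left out, the last holds). The fingers move at their own pace and stop on an object; the grip force is fixed at half the most. Time passes only in rows, so rows that do not move let the fingers close. It gives the time, the measured TCP pose, the force and the opening at its end, in the units of the state.
- r.read_state(): the state, without advancing time (a new reading comes with each control period).
- r.get_image(name): name is "side" or "top" or "wrist"; returns the picture (384x512x3 uint8, blue, green, red); there is no depth.
- r.camera_model(name): a dict with "fx", "fy", "cx", "cy" (pixels), "k1" (the pictures are not rectified: a ray, as slopes to the right and down, at radius r is drawn at 1 + k1 r^2 times it, then the intrinsics apply), "R" (3x3) and "t" (3): a world point X has camera coordinates R X + t; the wrist camera has in their place "mount" (4x4, takes a point from camera to tool coordinates, whose origin is the TCP and whose axes are the flange's). Camera axes: x right, y down, z forward; pixel columns grow to the right and rows downward; lengths in m; the calibration is good to about 2 mm. A picture is of the moment at which its call begins: read the wrist's pose just before it. camera_model takes no time and is no camera call.
- r.close_job(): hands the job in, once; it reports no verdict.
The state is a dict: "t": time; "qpos": joint angles; "dq": joint speeds; "joint_torque": joint torques, N m; "position": TCP position; "eef_rot": TCP orientation; "force": force on the tool from outside, world axes, zero at the start; "moment": the same for the moment, N m; "width": finger opening in m.
Only numpy, scipy, OpenCV 4.12 (cv2) and the standard library are available. Lean on these libraries where they do the work, as an engineer would, in place of code of your own. Each camera call takes 0.05 s, during which the arm holds its last target. There are 200 camera calls.

### The job

Roll the big grey capacitor along the test bed, over the low ridge, into the nest against the end stop, without lifting it off the bed. With it in the nest, turn the isolator's bar handle clockwise from off to the half-way click, let it rest there for a good second so that the capacitor pre-charges, then turn it on the rest of the way until it is fully home at on. Leave the other things on the bench where they are.

Things in the scene. Friction and masses are not known exactly. Their poses are not given: they have to be found in the camera images.
- bed: Fixed aluminium bed, 136 (x) by 300 mm (y = -170 to 130), origin under it on the bench. Flat top at z = 12 mm between two fences (inner faces x = +-54 mm, tops z = 26 mm). At the +y end a black end stop (inner face y = 115.5 mm, top z = 42 mm); before it, across the bed at y = 77.5 mm, a round steel ridge 2.5 mm high. The capacitor rolls towards +y.
- nest (a point): The point where the capacitor's centre is when it lies in the nest between ridge and end stop, 25.5 mm above the plate. Axes as the bed's.
- capacitor: Loose grey can, a cylinder 51 mm in diameter and 88 mm long with two 7 mm studs on one end, 0.2 to 0.4 kg. Origin at its centre; x along the cylinder's axis. It lies across the bed (its axis along the bed's x) and rolls easily.
- isolator: Fixed grey box, 180 by 180 mm, 66 mm high, origin under its middle on the bench, with a black bar handle on an upright axis at the middle of its top. A steel guard strap bridges the handle's sweep: x = -73 to -47 mm, z = 114 to 119 mm, all across in y, on legs at y = +-86.5 mm. The end of the handle that is under it cannot be reached from above.
- hub (a point): The handle's turning axis at the mid-height of the bar, 99 mm above the bench; axes as the isolator's.
- handle (a joint): Handle angle, clockwise seen from above: 0 = off (nose to the isolator's +x), 1.571 = half-way click, pre-charge (nose to -y), 3.142 = on (nose to -x, under the guard). A spring detent holds it at each of the three; between them it is pushed over a hump (up to 0.6 N m) and then snaps on by itself.
- nose (a point): The pointed end of the bar handle, 70 mm from the axis; x points outwards along the bar. The bar is 18 mm wide and 22 mm high, from 88 to 110 mm above the bench.
- tail (a point): The blunt end of the bar handle, 73 mm from the axis on the other side.
- spare_can: Small grey can standing on its end, 35 mm in diameter, 55 mm high; origin under its middle. Leave alone.
- meter: Black hand meter lying flat, 150 by 75 by 42 mm; origin under its middle. Leave alone.
- tape_roll: Clear tape roll lying flat, 90 mm across, 24 mm high; origin under its middle. Leave alone.
- board: Green circuit board on feet, 90 by 60 mm, 20 mm high; origin under its middle. Leave alone.
- screwdriver: Screwdriver lying flat on the bench. Leave alone.
Mind the look-alikes: they are no part of the job. Leave any orange look-alike of the capacitor alone.

How it is judged:
By the outcome, as a careful person would: the job done as asked, in the order asked, and still so for the second after the job is handed in, with the robot touching nothing.
It also fails if it takes over 72 s, if anything falls off the work surface, if the arm or the gripper's body presses on something with over 40 N, if the wrist force passes 120 N, or if a joint passes its speed limit or range.

## Working session

There is one attempt and no reset: what is moved stays moved. The work goes in short steps, Python scripts to look and compute and a shell command to move; the robot and the scene stay as the last step left them, time stands still between calls to the robot, and variables do not carry over. Pictures are saved under pics/ and viewed, on a budget of 10 in all, crops included, one or two more only if the job needs it, and the job is handed in when it is done.

```bash
ls; mkdir -p pics
python3 - <<'E'
from station import r
import cv2
s=r.read_state();print({k:(v if not hasattr(v,'round') else v) for k,v in s.items()})
for n in ("top","side"):
    cv2.imwrite(f"pics/{n}0.png",cv2.resize(r.get_image(n),(800,600),interpolation=cv2.INTER_CUBIC))
    print(n,r.camera_model(n))
print(r.camera_model("wrist"))
E
```

```text
pics
{'t': 0.0, 'qpos': array([-1.34509742e+00,  2.45783087e-01,  1.55898166e+00, -1.51496094e-05,
        1.33872804e+00, -1.74084534e-01]), 'dq': array([-0.00084822, -0.00015061,  0.00068562, -0.00154384,  0.00025197,
       -0.00095198]), 'joint_torque': array([-2.28791971e-03, -4.15832019e+01, -3.14603341e+01,  6.82427944e-02,
        3.31584387e-02, -1.42448071e-04]), 'position': array([ 0.25287828, -0.59819456,  0.22938255]), 'eef_rot': array([-3.07717513e+00, -6.23433007e-01,  1.00104255e-04]), 'force': array([-0.64447842,  0.00158314,  0.8290249 ]), 'moment': array([-0.03045331,  0.07471568,  0.02520051]), 'width': 0.0940129048461856}
top {'fx': 375.88476072627327, 'fy': 375.88476072627327, 'cx': 254.3976589357784, 'cy': 195.39447626538433, 'k1': -0.10171608280749501, 'R': array([[ 0.00151371, -0.9999947 , -0.00288314],
       [-0.98697045, -0.0010301 , -0.16089831],
       [ 0.16089448,  0.00308912, -0.98696678]]), 't': array([-0.01255313,  0.51392226,  0.90540918])}
side {'fx': 357.28117615147556, 'fy': 357.28117615147556, 'cx': 256.33948600331735, 'cy': 188.08335619387816, 'k1': -0.07451610340250951, 'R': array([[ 0.99792084, -0.06344014, -0.01137265],
       [-0.04409323, -0.54329877, -0.83838072],
       [ 0.04700824,  0.83713905, -0.54496645]]), 't': array([-0.52383651,  0.07988725,  0.80149034])}
{'fx': 274.2345011636203, 'fy': 274.2345011636203, 'cx': 255.47296969930534, 'cy': 189.26780903133212, 'k1': -0.0446931142674905, 'mount': array([[-2.06942030e-04, -9.61574517e-01, -2.74543995e-01,
         7.99099836e-02],
       [ 9.99998880e-01, -6.05902112e-04,  1.36837170e-03,
        -9.40228181e-04],
       [-1.48213814e-03, -2.74543404e-01,  9.61573566e-01,
        -1.51612293e-01],
       [ 0.00000000e+00,  0.00000000e+00,  0.00000000e+00,
         1.00000000e+00]])}
```

View pics/top0.png

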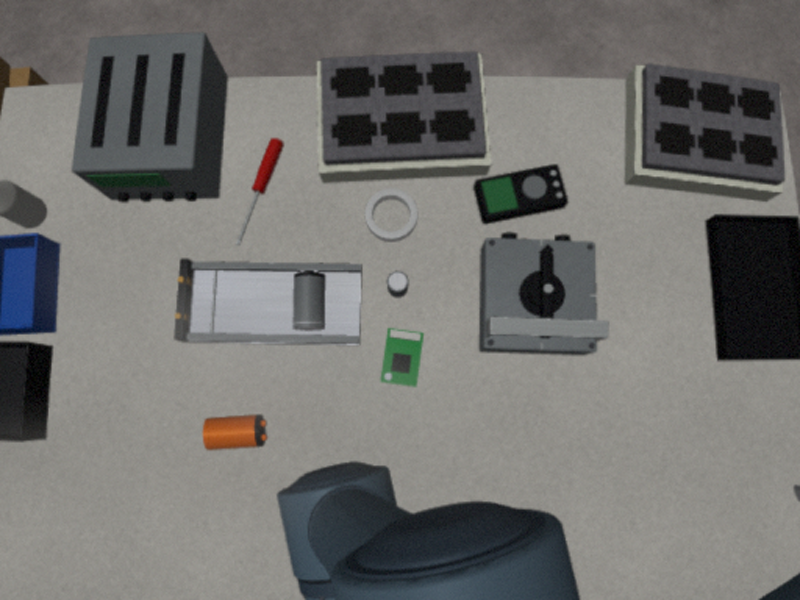

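View pics/side0.png

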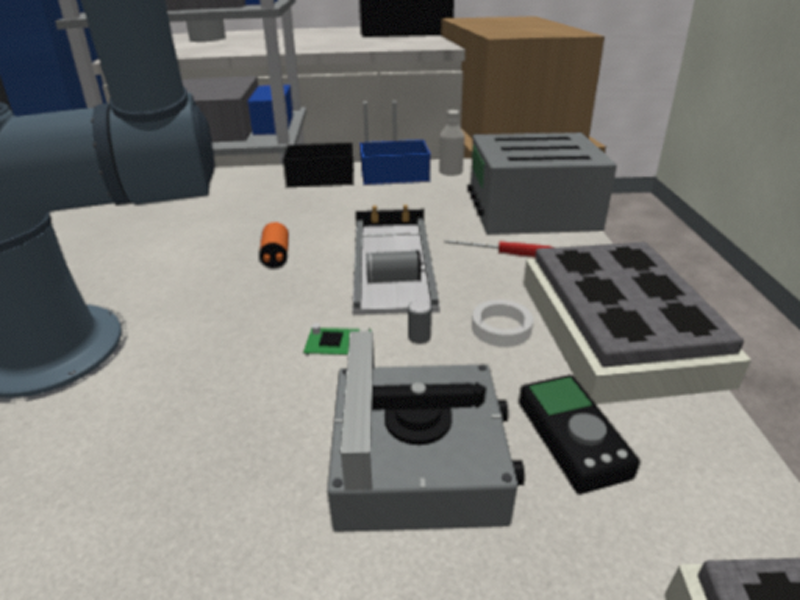

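The top view has +x up and +y left. The bed is at about (270,303), with its stop on the left at (185,300) and the capacitor at (309,300). The isolator is at (540,293), with its nose up at (545,250) and the guard strap at the bottom. The orange look-alike is at (235,432). Next I'll take enlarged crops for the measurements.

```bash
cat > h.py <<'E'
import numpy as np, cv2
from station import r
from scipy.spatial.transform import Rotation as Ro
def ray(m,uv):
    K=np.array([[m['fx'],0,m['cx']],[0,m['fy'],m['cy']],[0,0,1.]])
    n=cv2.undistortPoints(np.array([[uv]],float),K,np.array([m['k1'],0,0,0.]))[0,0]
    return np.array([n[0],n[1],1])
def back(name,uv,z,state=None):
    m=r.camera_model(name); d=ray(m,uv)
    if name=="wrist":
        Rt=Ro.from_rotvec(state['eef_rot']).as_matrix(); M=m['mount']
        D=Rt@M[:3,:3]@d; C=Rt@M[:3,3]+state['position']
    else:
        D=m['R'].T@d; C=-m['R'].T@m['t']
    return C+D*(z-C[2])/D[2]
E
python3 - <<'E'
import cv2,numpy as np
from station import r
im=r.get_image("top"); cv2.imwrite("pics/top1_raw.png",im)
a=cv2.resize(im[155:229,108:241],(798,444),interpolation=cv2.INTER_CUBIC)  # x6
cv2.imwrite("pics/bed.png",a)
b=cv2.resize(im[145:230,300:395],(665,595),interpolation=cv2.INTER_CUBIC)  # x7
cv2.imwrite("pics/iso.png",b)
E
```

```text
(no output)
```

View pics/bed.png

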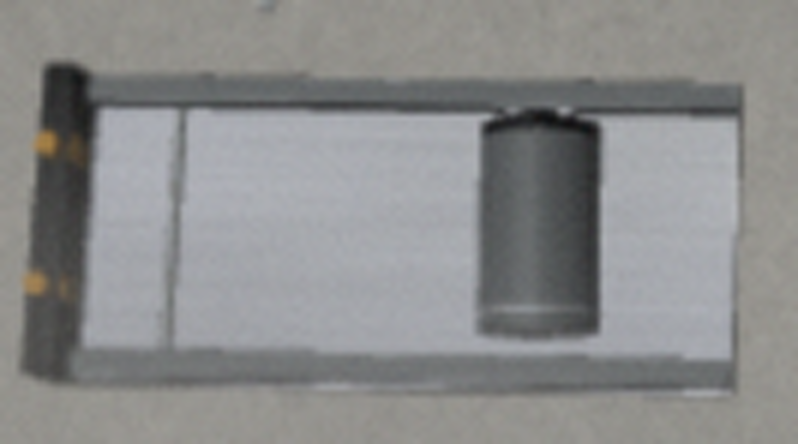

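View pics/iso.png

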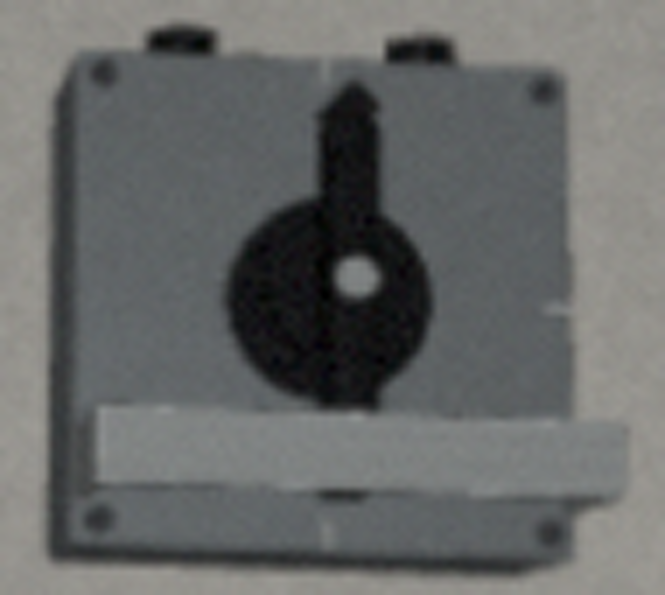

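The bed crop shows the ridge running (183,108)–(168,350), the fence inner edges at v≈106 and v≈355, and the capacitor between u 478–601 and v 118–338. The isolator crop shows the nose tip at (352,82), the knob at (356,276), box-top corners at (75,52), (568,70), (572,552) and (52,545), and index marks at (325,68), (330,530) and (557,309).

Run:
```python
from h import *
np.set_printoptions(precision=4,suppress=True)
B=lambda u,v,z:back("top",((u+.5)/6-.5+108,(v+.5)/6-.5+155),z)
I=lambda u,v,z:back("top",((u+.5)/7-.5+300,(v+.5)/7-.5+145),z)
for n,p in dict(ridgeT=(183,108,.0145),ridgeB=(168,350,.0145),fenceT_L=(95,76,.026),fenceT_R=(740,87,.026),fenceTin_L=(95,105,.026),fenceTin_R=(740,113,.026),fenceBin_L=(80,350,.026),fenceBin_R=(735,360,.026),stopT=(88,70,.042),stopB=(72,378,.042),endT=(742,87,.026),endB=(735,390,.026),capT=(542,118,.0375),capB=(538,338,.0375),capL=(479,228,.0375),capR=(601,228,.0375)).items(): print(n,B(*p))
for n,p in dict(nose=(352,82,.11),knob=(356,276,.115),c1=(75,52,.066),c2=(568,70,.066),c3=(572,552,.066),c4=(52,545,.066),m1=(325,68,.066),m2=(330,530,.066),m3=(557,309,.066),barL=(321,150,.11),barR=(381,150,.11),strapL=(95,445,.119),strapR=(628,460,.119)).items(): print(n,I(*p))
s=r.read_state();R=Ro.from_rotvec(s['eef_rot']).as_matrix();print(R)
```

```text
ridgeT [0.5792 0.2963 0.0145]
ridgeB [0.4718 0.2974 0.0145]
fenceT_L [0.5912 0.3329 0.026 ]
fenceT_R [0.5856 0.0492 0.026 ]
fenceTin_L [0.5781 0.3321 0.026 ]
fenceTin_R [0.5741 0.049  0.026 ]
fenceBin_L [0.4703 0.3323 0.026 ]
fenceBin_R [0.467  0.0499 0.026 ]
stopT [0.59   0.3303 0.042 ]
stopB [0.4566 0.3293 0.042 ]
endT [0.5856 0.0483 0.026 ]
endB [0.4542 0.0498 0.026 ]
capT [0.5693 0.1329 0.0375]
capB [0.4748 0.1321 0.0375]
capL [0.5217 0.1585 0.0375]
capR [0.5217 0.1065 0.0375]
nose [ 0.5978 -0.2403  0.11  ]
knob [ 0.5293 -0.2375  0.115 ]
c1 [ 0.6204 -0.152   0.066 ]
c2 [ 0.6149 -0.3313  0.066 ]
c3 [ 0.4406 -0.3232  0.066 ]
c4 [ 0.4435 -0.1399  0.066 ]
m1 [ 0.615  -0.2422  0.066 ]
m2 [ 0.4486 -0.2375  0.066 ]
m3 [ 0.5271 -0.3222  0.066 ]
barL [ 0.5739 -0.2286  0.11  ]
barR [ 0.574  -0.2493  0.11  ]
strapL [ 0.4717 -0.1475  0.119 ]
strapR [ 0.4666 -0.3258  0.119 ]
[[ 0.9211  0.3892 -0.0003]
 [ 0.3892 -0.9211  0.0014]
 [ 0.0002 -0.0015 -1.    ]]
```

```bash
python3 -m handwheel '[{"rz":-0.0466},{"rz":-0.0466},{"rz":-0.0466},{"rz":-0.0466},{"rz":-0.0466},{"rz":-0.0466},{"rz":-0.0466},{"rz":-0.0466},{}]' 50; python3 -m handwheel '[{"tx":0.274,"ty":0.112},{"tx":0.274,"ty":0.112},{"tx":0.274,"ty":0.112},{"tx":0.274,"ty":0.112},{"tx":0.274,"ty":0.112},{"tx":0.274,"ty":0.112},{"tx":0.274,"ty":0.112},{"tx":0.274,"ty":0.112},{"tx":0.274,"ty":0.112},{"tx":0.274,"ty":0.112},{"tx":0.274,"ty":0.112},{"tx":0.274,"ty":0.112},{"tx":0.274,"ty":0.112},{"tx":0.274,"ty":0.112},{"tx":0.274,"ty":0.112},{"tx":0.274,"ty":0.112},{"tx":0.274,"ty":0.112},{"tx":0.274,"ty":0.112},{"tx":0.274,"ty":0.112},{}]'
```

```text
schema error: expected keys tx, ty, tz, rx, ry, rz
schema error: expected keys tx, ty, tz, rx, ry, rz
```

```bash
python3 -m handwheel '[{"tx":0,"ty":0,"tz":0,"rx":0,"ry":0,"rz":-0.0466},{"tx":0,"ty":0,"tz":0,"rx":0,"ry":0,"rz":-0.0466},{"tx":0,"ty":0,"tz":0,"rx":0,"ry":0,"rz":-0.0466},{"tx":0,"ty":0,"tz":0,"rx":0,"ry":0,"rz":-0.0466},{"tx":0,"ty":0,"tz":0,"rx":0,"ry":0,"rz":-0.0466},{"tx":0,"ty":0,"tz":0,"rx":0,"ry":0,"rz":-0.0466},{"tx":0,"ty":0,"tz":0,"rx":0,"ry":0,"rz":-0.0466},{"tx":0,"ty":0,"tz":0,"rx":0,"ry":0,"rz":-0.0466},{"tx":0,"ty":0,"tz":0,"rx":0,"ry":0,"rz":0}]' 50; python3 -m handwheel '[{"tx":0.27,"ty":0.11,"tz":0,"rx":0,"ry":0,"rz":0},{"tx":0.27,"ty":0.11,"tz":0,"rx":0,"ry":0,"rz":0},{"tx":0.27,"ty":0.11,"tz":0,"rx":0,"ry":0,"rz":0},{"tx":0.27,"ty":0.11,"tz":0,"rx":0,"ry":0,"rz":0},{"tx":0.27,"ty":0.11,"tz":0,"rx":0,"ry":0,"rz":0},{"tx":0.27,"ty":0.11,"tz":0,"rx":0,"ry":0,"rz":0},{"tx":0.27,"ty":0.11,"tz":0,"rx":0,"ry":0,"rz":0},{"tx":0.27,"ty":0.11,"tz":0,"rx":0,"ry":0,"rz":0},{"tx":0.27,"ty":0.11,"tz":0,"rx":0,"ry":0,"rz":0},{"tx":0.27,"ty":0.11,"tz":0,"rx":0,"ry":0,"rz":0},{"tx":0.27,"ty":0.11,"tz":0,"rx":0,"ry":0,"rz":0},{"tx":0.27,"ty":0.11,"tz":0,"rx":0,"ry":0,"rz":0},{"tx":0.27,"ty":0.11,"tz":0,"rx":0,"ry":0,"rz":0},{"tx":0.27,"ty":0.11,"tz":0,"rx":0,"ry":0,"rz":0},{"tx":0.27,"ty":0.11,"tz":0,"rx":0,"ry":0,"rz":0},{"tx":0.27,"ty":0.11,"tz":0,"rx":0,"ry":0,"rz":0},{"tx":0.27,"ty":0.11,"tz":0,"rx":0,"ry":0,"rz":0},{"tx":0.27,"ty":0.11,"tz":0,"rx":0,"ry":0,"rz":0},{"tx":0.27,"ty":0.11,"tz":0,"rx":0,"ry":0,"rz":0},{"tx":0,"ty":0,"tz":0,"rx":0,"ry":0,"rz":0}]'
```

```text
t: 1.05
position: [0.253, -0.5986, 0.2301]
eef_rot: [-2.221, -2.221, -0.001]
force: [-0.1, 0.3, -0.3]
width: 0.0501
t: 3.05
position: [0.5042, 0.0198, 0.2304]
eef_rot: [-2.219, -2.223, -0.001]
force: [-0.9, 0.4, 0.8]
width: 0.0497
```

```bash
python3 -m handwheel '[{"tx":0.19,"ty":0.077,"tz":0.1,"rx":0,"ry":0,"rz":0},{"tx":0.19,"ty":0.077,"tz":0.1,"rx":0,"ry":0,"rz":0},{"tx":0,"ty":0,"tz":0.25,"rx":0,"ry":0,"rz":0},{"tx":0,"ty":0,"tz":0.25,"rx":0,"ry":0,"rz":0},{"tx":0,"ty":0,"tz":0.25,"rx":0,"ry":0,"rz":0},{"tx":0,"ty":0,"tz":0.25,"rx":0,"ry":0,"rz":0},{"tx":0,"ty":0,"tz":0.14,"rx":0,"ry":0,"rz":0},{"tx":0,"ty":0,"tz":0.14,"rx":0,"ry":0,"rz":0},{"tx":0,"ty":0,"tz":0,"rx":0,"ry":0,"rz":0},{"tx":0,"ty":0,"tz":0,"rx":0,"ry":0,"rz":0}]'
python3 - <<'E'
from h import *
cv2.imwrite("pics/w0.png",cv2.resize(r.get_image("wrist"),(768,576)))
E
```

```text
t: 4.05
position: [0.5221, 0.062, 0.0531]
eef_rot: [-2.223, -2.219, 0.0]
force: [0.3, 0.8, -0.5]
width: 0.0501
```

View pics/w0.png

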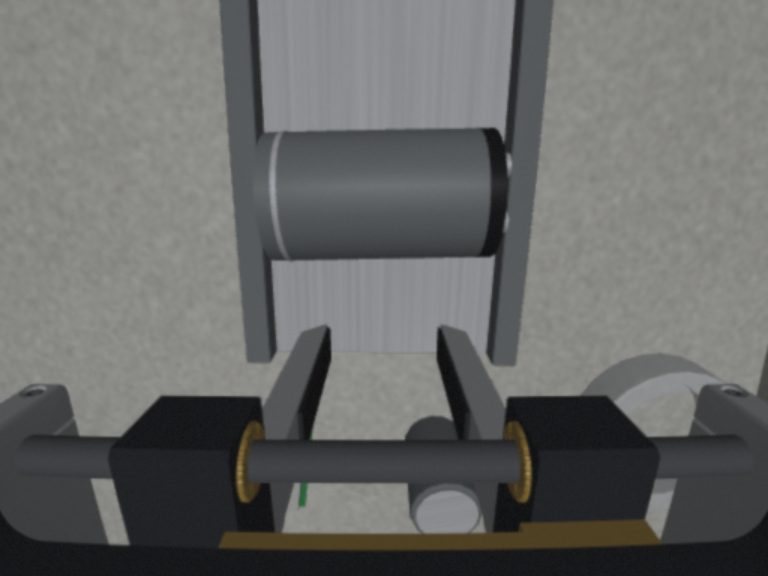

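The fingers stand centred between the fences (bases at v≈350) with the can ahead at v 130–258, nearly square. Next is a gentle push.

```bash
python3 -m handwheel '[{"tx":0.1,"ty":0,"tz":0,"rx":0,"ry":0,"rz":0.004},{"tx":0.1,"ty":0,"tz":0,"rx":0,"ry":0,"rz":0},{"tx":0.03,"ty":0,"tz":0,"rx":0,"ry":0,"rz":0},{"tx":0.03,"ty":0,"tz":0,"rx":0,"ry":0,"rz":0},{"tx":0.03,"ty":0,"tz":0,"rx":0,"ry":0,"rz":0},{"tx":0.03,"ty":0,"tz":0,"rx":0,"ry":0,"rz":0},{"tx":0.03,"ty":0,"tz":0,"rx":0,"ry":0,"rz":0},{"tx":0.03,"ty":0,"tz":0,"rx":0,"ry":0,"rz":0},{"tx":0.03,"ty":0,"tz":0,"rx":0,"ry":0,"rz":0},{"tx":0.03,"ty":0,"tz":0,"rx":0,"ry":0,"rz":0},{"tx":0.03,"ty":0,"tz":0,"rx":0,"ry":0,"rz":0},{"tx":0.03,"ty":0,"tz":0,"rx":0,"ry":0,"rz":0},{"tx":0.03,"ty":0,"tz":0,"rx":0,"ry":0,"rz":0},{"tx":0.03,"ty":0,"tz":0,"rx":0,"ry":0,"rz":0},{"tx":0.03,"ty":0,"tz":0,"rx":0,"ry":0,"rz":0},{"tx":0.03,"ty":0,"tz":0,"rx":0,"ry":0,"rz":0},{"tx":0.03,"ty":0,"tz":0,"rx":0,"ry":0,"rz":0},{"tx":0.03,"ty":0,"tz":0,"rx":0,"ry":0,"rz":0},{"tx":0.03,"ty":0,"tz":0,"rx":0,"ry":0,"rz":0},{"tx":0.03,"ty":0,"tz":0,"rx":0,"ry":0,"rz":0}]'; python3 -m handwheel '[{"tx":0.03,"ty":0,"tz":0,"rx":0,"ry":0,"rz":0},{"tx":0.03,"ty":0,"tz":0,"rx":0,"ry":0,"rz":0},{"tx":0.03,"ty":0,"tz":0,"rx":0,"ry":0,"rz":0},{"tx":0.03,"ty":0,"tz":0,"rx":0,"ry":0,"rz":0},{"tx":0.03,"ty":0,"tz":0,"rx":0,"ry":0,"rz":0},{"tx":0.03,"ty":0,"tz":0,"rx":0,"ry":0,"rz":0},{"tx":0.03,"ty":0,"tz":0,"rx":0,"ry":0,"rz":0},{"tx":0.03,"ty":0,"tz":0,"rx":0,"ry":0,"rz":0},{"tx":0.03,"ty":0,"tz":0,"rx":0,"ry":0,"rz":0},{"tx":0.03,"ty":0,"tz":0,"rx":0,"ry":0,"rz":0},{"tx":0.03,"ty":0,"tz":0,"rx":0,"ry":0,"rz":0},{"tx":0.03,"ty":0,"tz":0,"rx":0,"ry":0,"rz":0},{"tx":0.03,"ty":0,"tz":0,"rx":0,"ry":0,"rz":0},{"tx":0.03,"ty":0,"tz":0,"rx":0,"ry":0,"rz":0}]'
python3 - <<'E'
from h import *
cv2.imwrite("pics/w1.png",cv2.resize(r.get_image("wrist"),(768,576)))
E
```

```text
t: 6.1
position: [0.5231, 0.1516, 0.0528]
eef_rot: [-2.235, -2.208, 0.0]
force: [0.0, -0.5, 1.5]
width: 0.0498
t: 7.5
position: [0.5237, 0.202, 0.0529]
eef_rot: [2.235, 2.208, 0.0]
force: [0.6, 0.4, -0.3]
width: 0.0498
```

View pics/w1.png

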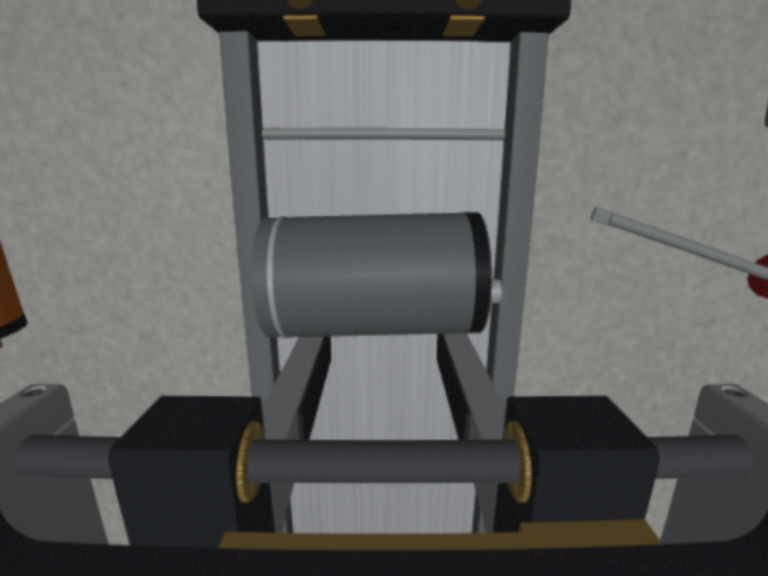

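The can is rolling square just ahead of the fingers (v 215–335), with the ridge at v≈133.

```bash
python3 -m handwheel '[{"tx":0.03,"ty":0,"tz":0,"rx":0,"ry":0,"rz":0},{"tx":0.03,"ty":0,"tz":0,"rx":0,"ry":0,"rz":0},{"tx":0.03,"ty":0,"tz":0,"rx":0,"ry":0,"rz":0},{"tx":0.03,"ty":0,"tz":0,"rx":0,"ry":0,"rz":0},{"tx":0.03,"ty":0,"tz":0,"rx":0,"ry":0,"rz":0},{"tx":0.03,"ty":0,"tz":0,"rx":0,"ry":0,"rz":0},{"tx":0.03,"ty":0,"tz":0,"rx":0,"ry":0,"rz":0},{"tx":0.03,"ty":0,"tz":0,"rx":0,"ry":0,"rz":0},{"tx":0.03,"ty":0,"tz":0,"rx":0,"ry":0,"rz":0},{"tx":0.03,"ty":0,"tz":0,"rx":0,"ry":0,"rz":0},{"tx":0.03,"ty":0,"tz":0,"rx":0,"ry":0,"rz":0},{"tx":0.03,"ty":0,"tz":0,"rx":0,"ry":0,"rz":0},{"tx":0.03,"ty":0,"tz":0,"rx":0,"ry":0,"rz":0}]'; python3 -m handwheel '[{"tx":0.02,"ty":0,"tz":0,"rx":0,"ry":0,"rz":0},{"tx":0.02,"ty":0,"tz":0,"rx":0,"ry":0,"rz":0},{"tx":0.02,"ty":0,"tz":0,"rx":0,"ry":0,"rz":0},{"tx":0.02,"ty":0,"tz":0,"rx":0,"ry":0,"rz":0},{"tx":0.02,"ty":0,"tz":0,"rx":0,"ry":0,"rz":0},{"tx":0.02,"ty":0,"tz":0,"rx":0,"ry":0,"rz":0},{"tx":0.02,"ty":0,"tz":0,"rx":0,"ry":0,"rz":0},{"tx":0.02,"ty":0,"tz":0,"rx":0,"ry":0,"rz":0},{"tx":0,"ty":0,"tz":0,"rx":0,"ry":0,"rz":0}]'
python3 - <<'E'
from h import *
cv2.imwrite("pics/w2.png",cv2.resize(r.get_image("wrist"),(768,576)))
E
```

```text
t: 8.85
position: [0.5243, 0.2488, 0.0529]
eef_rot: [2.235, 2.208, -0.0]
force: [0.1, -1.2, 0.1]
width: 0.0498
t: 9.75
position: [0.5266, 0.2644, 0.0552]
eef_rot: [2.234, 2.203, -0.002]
force: [0.1, 0.7, 0.5]
width: 0.0502
```

View pics/w2.png

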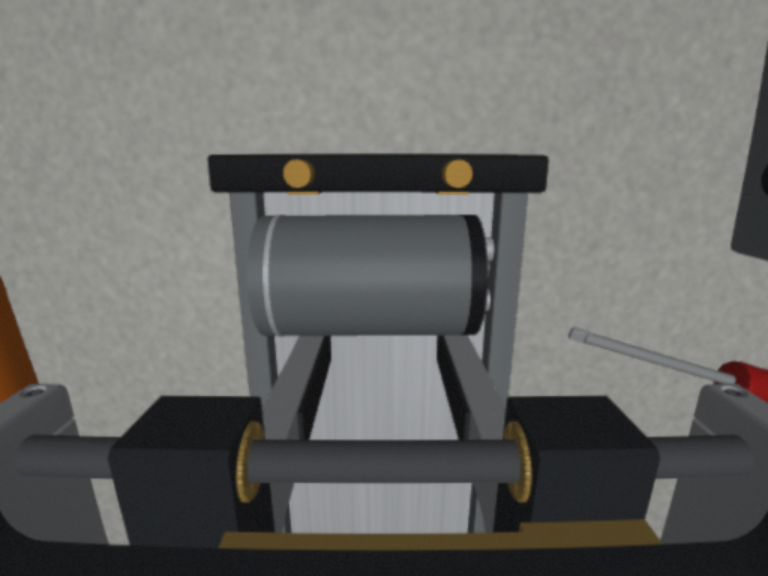

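The can sits at about the ridge crest, still square and touching the fingers (v 215–335), with the stop ahead at v≈190. I'll go on in small steps.

```bash
python3 -m handwheel '[{"tx":0.015,"ty":0,"tz":0,"rx":0,"ry":0,"rz":0},{"tx":0.015,"ty":0,"tz":0,"rx":0,"ry":0,"rz":0},{"tx":0.015,"ty":0,"tz":0,"rx":0,"ry":0,"rz":0},{"tx":0.015,"ty":0,"tz":0,"rx":0,"ry":0,"rz":0},{"tx":0,"ty":0,"tz":0,"rx":0,"ry":0,"rz":0}]';  python3 -m handwheel '[{"tx":0.015,"ty":0,"tz":0,"rx":0,"ry":0,"rz":0},{"tx":0.015,"ty":0,"tz":0,"rx":0,"ry":0,"rz":0},{"tx":0,"ty":0,"tz":0,"rx":0,"ry":0,"rz":0}]'
python3 - <<'E'
from h import *
cv2.imwrite("pics/w3.png",cv2.resize(r.get_image("wrist"),(768,576)))
print(r.read_state()['force'])
E
```

```text
t: 10.3
position: [0.5243, 0.2744, 0.0525]
eef_rot: [2.234, 2.208, -0.004]
force: [-1.1, -4.5, 0.9]
width: 0.0502
t: 10.6
position: [0.5244, 0.2747, 0.0525]
eef_rot: [2.23, 2.206, -0.013]
force: [-2.4, -17.8, 5.9]
width: 0.05
[ -1.46275596 -17.08396828   6.07071269]
```

View pics/w3.png

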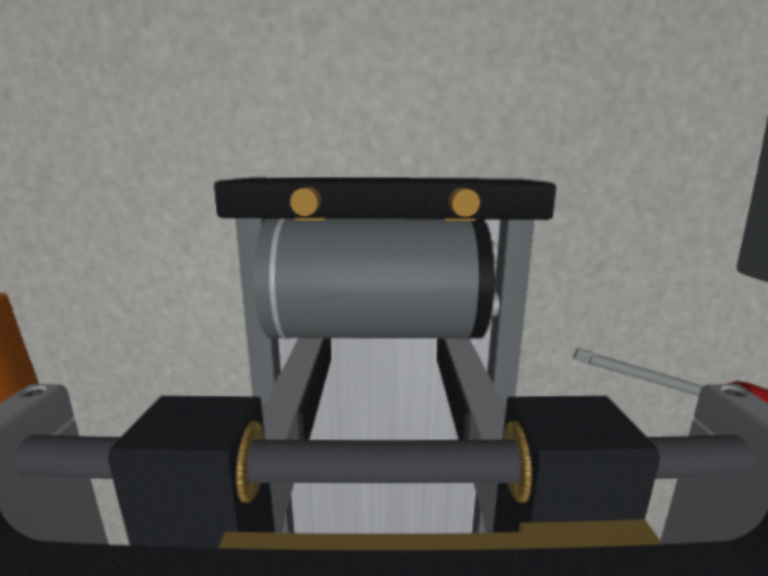

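The can lies against the end stop with the ridge hidden behind it, pressed at 17 N. I'll back off gently, rise, and go to the isolator.

```bash
python3 -m handwheel '[{"tx":-0.02,"ty":0,"tz":0,"rx":0,"ry":0,"rz":0},{"tx":-0.03,"ty":0,"tz":0,"rx":0,"ry":0,"rz":0},{"tx":-0.1,"ty":0,"tz":0,"rx":0,"ry":0,"rz":0},{"tx":-0.1,"ty":0,"tz":0,"rx":0,"ry":0,"rz":0},{"tx":0,"ty":0,"tz":-0.3,"rx":0,"ry":0,"rz":0},{"tx":0,"ty":0,"tz":-0.3,"rx":0,"ry":0,"rz":0},{"tx":0,"ty":0,"tz":-0.3,"rx":0,"ry":0,"rz":0},{"tx":0,"ty":0,"tz":-0.3,"rx":0,"ry":0,"rz":0},{"tx":0,"ty":0,"tz":-0.3,"rx":0,"ry":0,"rz":0},{"tx":0,"ty":0,"tz":0,"rx":0,"ry":0,"rz":0}]' 44;  python3 -m handwheel '[{"tx":-0.28,"ty":0.03,"tz":0,"rx":0,"ry":0,"rz":0},{"tx":-0.28,"ty":0.03,"tz":0,"rx":0,"ry":0,"rz":0},{"tx":-0.28,"ty":0.03,"tz":0,"rx":0,"ry":0,"rz":0},{"tx":-0.28,"ty":0.03,"tz":0,"rx":0,"ry":0,"rz":0},{"tx":-0.28,"ty":0.03,"tz":0,"rx":0,"ry":0,"rz":0},{"tx":-0.28,"ty":0.03,"tz":0,"rx":0,"ry":0,"rz":0},{"tx":-0.28,"ty":0.03,"tz":0,"rx":0,"ry":0,"rz":0},{"tx":-0.28,"ty":0.03,"tz":0,"rx":0,"ry":0,"rz":0},{"tx":-0.28,"ty":0.03,"tz":0,"rx":0,"ry":0,"rz":0},{"tx":-0.28,"ty":0.03,"tz":0,"rx":0,"ry":0,"rz":0},{"tx":-0.28,"ty":0.03,"tz":0,"rx":0,"ry":0,"rz":0},{"tx":-0.28,"ty":0.03,"tz":0,"rx":0,"ry":0,"rz":0},{"tx":-0.28,"ty":0.03,"tz":0,"rx":0,"ry":0,"rz":0},{"tx":-0.28,"ty":0.03,"tz":0,"rx":0,"ry":0,"rz":0}]'; python3 -m handwheel '[{"tx":0,"ty":0,"tz":0,"rx":0,"ry":0,"rz":-0.045},{"tx":0,"ty":0,"tz":0,"rx":0,"ry":0,"rz":-0.045},{"tx":0,"ty":0,"tz":0,"rx":0,"ry":0,"rz":-0.045},{"tx":0,"ty":0,"tz":0,"rx":0,"ry":0,"rz":-0.045},{"tx":0,"ty":0,"tz":0,"rx":0,"ry":0,"rz":-0.045},{"tx":0,"ty":0,"tz":0,"rx":0,"ry":0,"rz":-0.045},{"tx":0,"ty":0,"tz":0,"rx":0,"ry":0,"rz":-0.045},{"tx":0,"ty":0,"tz":0,"rx":0,"ry":0,"rz":-0.045},{"tx":0,"ty":0,"tz":0,"rx":0,"ry":0,"rz":-0.045},{"tx":0,"ty":0,"tz":0,"rx":0,"ry":0,"rz":-0.045},{"tx":0,"ty":0,"tz":0,"rx":0,"ry":0,"rz":-0.045},{"tx":0,"ty":0,"tz":0,"rx":0,"ry":0,"rz":0}]'
python3 - <<'E'
from h import *
s=r.read_state(); R=Ro.from_rotvec(s['eef_rot']).as_matrix()
print(s['qpos'],R, R.T@(np.array([.575,-.239,.117])-s['position'])/.12)
E
```

```text
t: 11.65
position: [0.5271, 0.2488, 0.2392]
eef_rot: [2.231, 2.204, 0.015]
force: [0.6, 0.1, 1.0]
width: 0.0439
t: 13.05
position: [0.568, -0.2239, 0.2314]
eef_rot: [-2.234, -2.206, 0.0]
force: [0.6, 0.4, -0.4]
width: 0.0439
t: 14.25
position: [0.5681, -0.2224, 0.2315]
eef_rot: [-0.045, -3.14, -0.002]
force: [-0.6, -0.5, 0.1]
width: 0.0441
[-5.58847289e-01  1.53572379e-01  1.66155660e+00  1.56210034e-04
  1.32849139e+00 -2.10120517e+00] [[-0.99959321  0.02847318 -0.00163883]
 [ 0.02847123  0.99959389  0.00120369]
 [ 0.00167243  0.00115654 -0.99999793]] [-0.06304684 -0.13769125  0.95384828]
```

```bash
python3 -m handwheel '[{"tx":-0.063,"ty":-0.138,"tz":0.1,"rx":0,"ry":0,"rz":0},{"tx":0,"ty":0,"tz":0.25,"rx":0,"ry":0,"rz":0},{"tx":0,"ty":0,"tz":0.25,"rx":0,"ry":0,"rz":0},{"tx":0,"ty":0,"tz":0,"rx":0,"ry":0,"rz":0},{"tx":0,"ty":0,"tz":0,"rx":0,"ry":0,"rz":0}]'
python3 - <<'E'
from h import *
s=r.read_state(); R=Ro.from_rotvec(s['eef_rot']).as_matrix(); m=r.camera_model("wrist")
im=r.get_image("wrist"); cv2.imwrite("pics/w4.png",cv2.resize(im,(768,576)))
M=m['mount']
for p in [(.575,-.239,.11),(.530,-.2375,.11),(.6,-.2397,.11)]:
    c=M[:3,:3].T@(R.T@(np.array(p)-s['position'])-M[:3,3]); print(p,1.5*(m['fx']*c[0]/c[2]+m['cx']),1.5*(m['fy']*c[1]/c[2]+m['cy']))
E
```

```text
t: 14.75
position: [0.5756, -0.2391, 0.1605]
eef_rot: [-0.047, -3.14, -0.001]
force: [0.5, 0.7, 0.1]
width: 0.0441
(0.575, -0.239, 0.11) 382.40167527535175 324.5478049138677
(0.53, -0.2375, 0.11) 382.6564749932801 239.65961961457134
(0.6, -0.2397, 0.11) 382.5179704353551 367.6535858430711
```

View pics/w4.png

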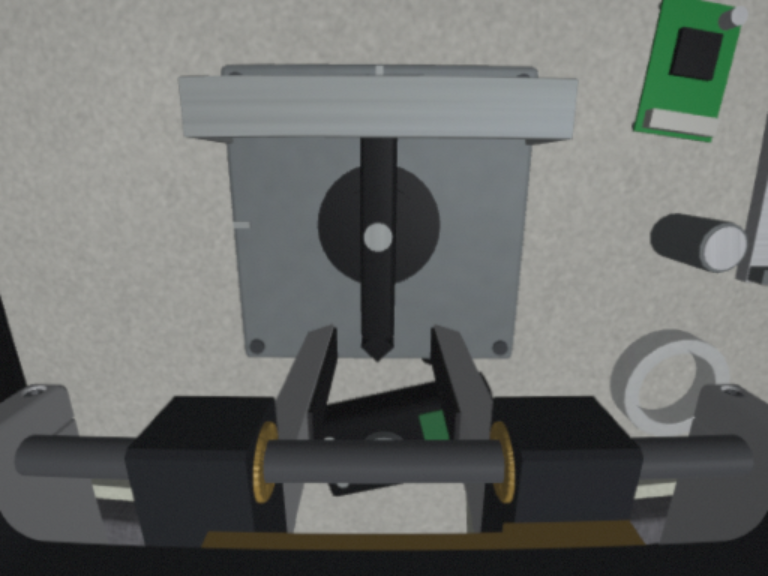

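The handle bar is vertical at u≈378, with the knob at (378,237) and the nose tip at (378,360). The finger tips straddle it, about 2–3 mm off to the right. I'll shift by −2.4 mm in y, lower over the bar, then turn.

```bash
python3 -m handwheel '[{"tx":0,"ty":-0.02,"tz":0.06,"rx":0,"ry":0,"rz":0},{"tx":0,"ty":0,"tz":0.1,"rx":0,"ry":0,"rz":0},{"tx":0,"ty":0,"tz":0.1,"rx":0,"ry":0,"rz":0},{"tx":0,"ty":0,"tz":0.1,"rx":0,"ry":0,"rz":0},{"tx":0,"ty":0,"tz":0,"rx":0,"ry":0,"rz":0}]'; python3 -m handwheel '[{"tx":0,"ty":0,"tz":0,"rx":0,"ry":0,"rz":0},{"tx":0,"ty":0,"tz":0,"rx":0,"ry":0,"rz":0},{"tx":0,"ty":0,"tz":0,"rx":0,"ry":0,"rz":0}]' 32; python3 -c "
import math
for d in (5,6): print(d/180, 47*(1-math.cos(math.radians(d)))/120, 47*math.sin(math.radians(d))/120)"
```

```text
t: 15.3
position: [0.5744, -0.2407, 0.1147]
eef_rot: [-0.044, -3.137, -0.004]
force: [0.4, -0.3, 0.4]
width: 0.0438
t: 15.6
position: [0.5763, -0.2419, 0.1184]
eef_rot: [0.044, 3.14, -0.001]
force: [-0.3, 0.2, -0.8]
width: 0.0321
0.027777777777777776 0.001490409914066328 0.034135999242832775
0.03333333333333333 0.002145590980759628 0.04094031477983094
```

```bash
python3 -m handwheel '[{"tx":0.002,"ty":-0.041,"tz":0,"rx":0,"ry":0,"rz":0.0333},{"tx":0.002,"ty":-0.041,"tz":0,"rx":0,"ry":0,"rz":0.0333},{"tx":0.002,"ty":-0.041,"tz":0,"rx":0,"ry":0,"rz":0.0333},{"tx":0.002,"ty":-0.041,"tz":0,"rx":0,"ry":0,"rz":0.0333},{"tx":0.002,"ty":-0.041,"tz":0,"rx":0,"ry":0,"rz":0.0333},{"tx":0.002,"ty":-0.041,"tz":0,"rx":0,"ry":0,"rz":0.0333},{"tx":0.002,"ty":-0.041,"tz":0,"rx":0,"ry":0,"rz":0.0333}]'; python3 -m handwheel '[{"tx":0.002,"ty":-0.041,"tz":0,"rx":0,"ry":0,"rz":0.0333},{"tx":0.002,"ty":-0.041,"tz":0,"rx":0,"ry":0,"rz":0.0333},{"tx":0.002,"ty":-0.041,"tz":0,"rx":0,"ry":0,"rz":0.0333},{"tx":0.002,"ty":-0.041,"tz":0,"rx":0,"ry":0,"rz":0.0333}]'
python3 - <<'E'
from h import *
s=r.read_state(); R=Ro.from_rotvec(s['eef_rot']).as_matrix()
print(np.degrees(np.arctan2(R[1,0],R[0,0])),s['force'],s['qpos'])
h=np.array([.528,-.2395]);d=s['position'][:2]-h;print(np.hypot(*d),np.degrees(np.arctan2(d[1],d[0])))
E
```

```text
t: 16.3
position: [0.5641, -0.2711, 0.1177]
eef_rot: [1.172, 2.914, 0.006]
force: [6.9, 8.0, -2.6]
width: 0.0317
t: 16.7
position: [0.5471, -0.2842, 0.1182]
eef_rot: [1.751, 2.607, -0.0]
force: [0.1, 0.6, 0.7]
width: 0.0319
112.22136827983282 [0.05406782 0.55065353 0.66689169] [-6.62735936e-01  2.89328346e-01  1.72234929e+00 -3.65660613e-05
  1.12890127e+00 -1.05055657e+00]
0.048641643945797966 -66.8259464958965
```

```bash
python3 -m handwheel '[{"tx":0.002,"ty":-0.041,"tz":0,"rx":0,"ry":0,"rz":0.0333},{"tx":0.002,"ty":-0.041,"tz":0,"rx":0,"ry":0,"rz":0.0333},{"tx":0.002,"ty":-0.041,"tz":0,"rx":0,"ry":0,"rz":0.0333},{"tx":0.002,"ty":-0.041,"tz":0,"rx":0,"ry":0,"rz":0.0333},{"tx":0,"ty":0,"tz":0,"rx":0,"ry":0,"rz":0}]'
python3 - <<'E'
from h import *
s=r.read_state(); R=Ro.from_rotvec(s['eef_rot']).as_matrix()
print(np.degrees(np.arctan2(R[1,0],R[0,0])),s['force'])
h=np.array([.528,-.2395]);d=s['position'][:2]-h;print(np.hypot(*d),np.degrees(np.arctan2(d[1],d[0])))
cv2.imwrite("pics/w5.png",cv2.resize(r.get_image("wrist"),(768,576)))
E
```

```text
t: 17.2
position: [0.5276, -0.2878, 0.1181]
eef_rot: [2.25, 2.191, 0.0]
force: [-0.3, 0.3, -0.4]
width: 0.032
88.47101324698991 [-0.34958195  0.31977744 -0.43037288]
0.048303724796965354 -90.46067232403996
```

View pics/w5.png

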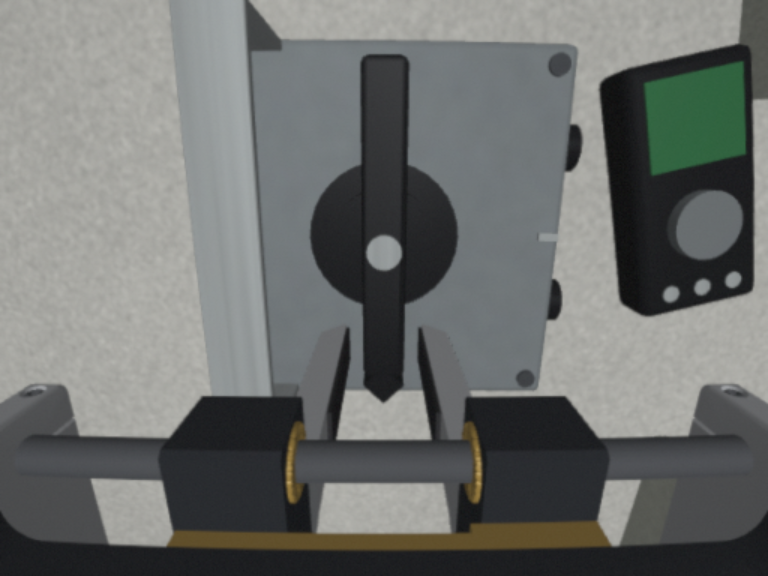

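The nose points to −y at the half-way click. The bar is centred between the fingers (u≈384) with no force on it. I'll rise, let it rest, and move over to the tail, which is at (384,60).

```bash
python3 -m handwheel '[{"tx":0,"ty":0,"tz":-0.1,"rx":0,"ry":0,"rz":0},{"tx":0,"ty":0,"tz":-0.2,"rx":0,"ry":0,"rz":0},{"tx":0,"ty":0,"tz":-0.2,"rx":0,"ry":0,"rz":0},{"tx":0.26,"ty":0,"tz":0,"rx":0,"ry":0,"rz":0},{"tx":0.26,"ty":0,"tz":0,"rx":0,"ry":0,"rz":0},{"tx":0.27,"ty":0,"tz":0,"rx":0,"ry":0,"rz":0},{"tx":0,"ty":0,"tz":0,"rx":0,"ry":0,"rz":0},{"tx":0,"ty":0,"tz":0,"rx":0,"ry":0,"rz":0},{"tx":0,"ty":0,"tz":0,"rx":0,"ry":0,"rz":0},{"tx":0,"ty":0,"tz":0,"rx":0,"ry":0,"rz":0},{"tx":0,"ty":0,"tz":0,"rx":0,"ry":0,"rz":0},{"tx":0,"ty":0,"tz":0,"rx":0,"ry":0,"rz":0},{"tx":0,"ty":0,"tz":0,"rx":0,"ry":0,"rz":0},{"tx":0,"ty":0,"tz":0,"rx":0,"ry":0,"rz":0},{"tx":0,"ty":0,"tz":0,"rx":0,"ry":0,"rz":0},{"tx":0,"ty":0,"tz":0,"rx":0,"ry":0,"rz":0}]' 36
python3 - <<'E'
from h import *
s=r.read_state(); R=Ro.from_rotvec(s['eef_rot']).as_matrix()
print(R.T@(np.array([.529,-.1925,.117])-s['position'])/.12)
cv2.imwrite("pics/w6.png",cv2.resize(r.get_image("wrist"),(768,576)))
E
```

```text
t: 18.85
position: [0.5303, -0.1928, 0.1777]
eef_rot: [2.251, 2.192, -0.0]
force: [0.0, 0.5, 0.3]
width: 0.0359
[ 0.00239305 -0.01057989  0.50550199]
```

View pics/w6.png

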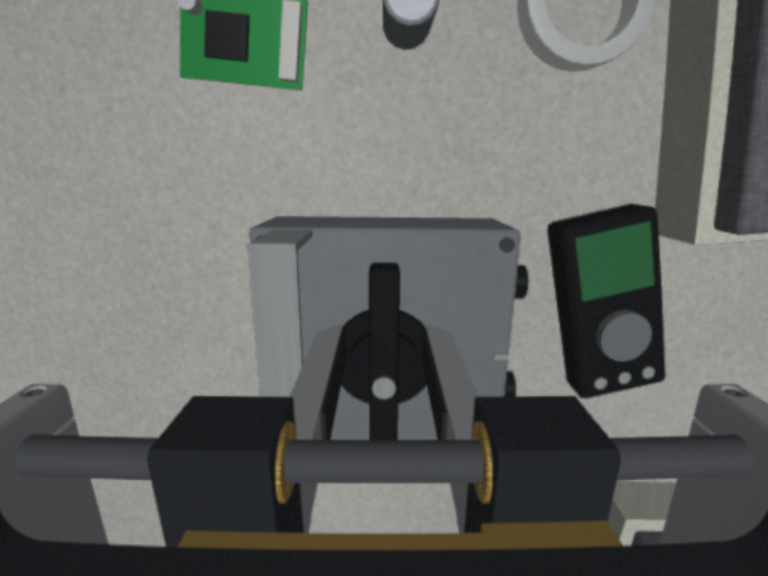

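The tail bar at u≈384 is centred between the open fingers and still at the half-way click. I'll lower over it and turn it home.

```bash
python3 -m handwheel '[{"tx":0,"ty":0,"tz":0.15,"rx":0,"ry":0,"rz":0},{"tx":0,"ty":0,"tz":0.15,"rx":0,"ry":0,"rz":0},{"tx":0,"ty":0,"tz":0.1,"rx":0,"ry":0,"rz":0},{"tx":0,"ty":0,"tz":0.1,"rx":0,"ry":0,"rz":0},{"tx":0,"ty":0,"tz":0,"rx":0,"ry":0,"rz":0},{"tx":0,"ty":0,"tz":0,"rx":0,"ry":0,"rz":0}]' 32; python3 -m handwheel '[{"tx":-0.002,"ty":0.041,"tz":0,"rx":0,"ry":0,"rz":0.0333},{"tx":-0.002,"ty":0.041,"tz":0,"rx":0,"ry":0,"rz":0.0333},{"tx":-0.002,"ty":0.041,"tz":0,"rx":0,"ry":0,"rz":0.0333},{"tx":-0.002,"ty":0.041,"tz":0,"rx":0,"ry":0,"rz":0.0333},{"tx":-0.002,"ty":0.041,"tz":0,"rx":0,"ry":0,"rz":0.0333},{"tx":-0.002,"ty":0.041,"tz":0,"rx":0,"ry":0,"rz":0.0333},{"tx":-0.002,"ty":0.041,"tz":0,"rx":0,"ry":0,"rz":0.0333}]'; python3 -m handwheel '[{"tx":-0.002,"ty":0.041,"tz":0,"rx":0,"ry":0,"rz":0.0333},{"tx":-0.002,"ty":0.041,"tz":0,"rx":0,"ry":0,"rz":0.0333},{"tx":-0.002,"ty":0.041,"tz":0,"rx":0,"ry":0,"rz":0.0333},{"tx":-0.002,"ty":0.041,"tz":0,"rx":0,"ry":0,"rz":0.0333},{"tx":-0.002,"ty":0.041,"tz":0,"rx":0,"ry":0,"rz":0.0333},{"tx":-0.002,"ty":0.041,"tz":0,"rx":0,"ry":0,"rz":0.0333},{"tx":-0.002,"ty":0.041,"tz":0,"rx":0,"ry":0,"rz":0.0333},{"tx":-0.002,"ty":0.041,"tz":0,"rx":0,"ry":0,"rz":0.0333},{"tx":0,"ty":0,"tz":0,"rx":0,"ry":0,"rz":0},{"tx":0,"ty":0,"tz":0,"rx":0,"ry":0,"rz":0}]'
python3 - <<'E'
from h import *
s=r.read_state(); R=Ro.from_rotvec(s['eef_rot']).as_matrix()
print(np.degrees(np.arctan2(R[1,0],R[0,0])),s['force'],s['qpos'][5])
h=np.array([.528,-.2395]);d=s['position'][:2]-h;print(np.hypot(*d),np.degrees(np.arctan2(d[1],d[0])))
cv2.imwrite("pics/w7.png",cv2.resize(r.get_image("wrist"),(768,576)))
E
```

```text
t: 19.5
position: [0.5304, -0.1929, 0.1178]
eef_rot: [2.251, 2.192, 0.0]
force: [0.5, -0.0, 0.0]
width: 0.0323
t: 20.2
position: [0.5603, -0.2053, 0.1178]
eef_rot: [-2.886, -1.234, 0.005]
force: [-5.7, 1.4, -1.8]
width: 0.0325
t: 21.2
position: [0.5767, -0.2411, 0.1184]
eef_rot: [3.141, -0.036, 0.002]
force: [0.8, -0.0, 0.2]
width: 0.0318
-1.3101390643963493 [ 0.81687892 -0.02218964  0.1529812 ] 1.016448224389356
0.048677292020076444 -1.865941453565171
```

View pics/w7.png

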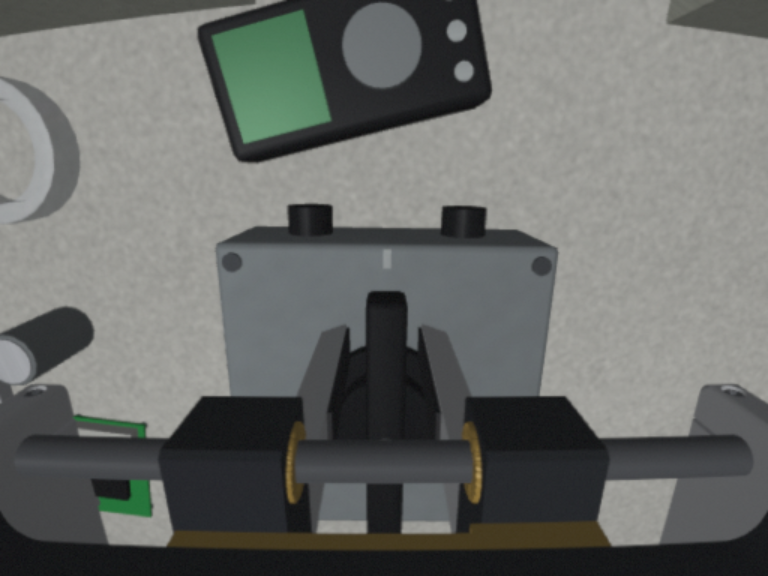

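The tail now points at the +x mark, with the bar at u≈386 in line with the tick and no force on it. I'll retreat and make a last check.

```bash
python3 -m handwheel '[{"tx":0,"ty":0,"tz":-0.1,"rx":0,"ry":0,"rz":0},{"tx":0,"ty":0,"tz":-0.25,"rx":0,"ry":0,"rz":0},{"tx":0,"ty":0,"tz":-0.3,"rx":0,"ry":0,"rz":0},{"tx":0,"ty":0,"tz":-0.3,"rx":0,"ry":0,"rz":0},{"tx":0,"ty":0,"tz":-0.3,"rx":0,"ry":0,"rz":0},{"tx":-0.25,"ty":0.25,"tz":0,"rx":0,"ry":0,"rz":0},{"tx":-0.25,"ty":0.25,"tz":0,"rx":0,"ry":0,"rz":0},{"tx":-0.25,"ty":0.25,"tz":0,"rx":0,"ry":0,"rz":0},{"tx":-0.25,"ty":0.25,"tz":0,"rx":0,"ry":0,"rz":0},{"tx":-0.25,"ty":0.25,"tz":0,"rx":0,"ry":0,"rz":0},{"tx":0,"ty":0,"tz":0,"rx":0,"ry":0,"rz":0},{"tx":0,"ty":0,"tz":0,"rx":0,"ry":0,"rz":0}]'
python3 - <<'E'
from h import *
im=r.get_image("top")
cv2.imwrite("pics/end.png",cv2.resize(im[90:250,100:400],(798,426),interpolation=cv2.INTER_CUBIC))
E
```

```text
t: 22.45
position: [0.4224, -0.3875, 0.2686]
eef_rot: [3.141, -0.041, 0.002]
force: [0.3, 0.5, -0.8]
width: 0.0317
```

View pics/end.png

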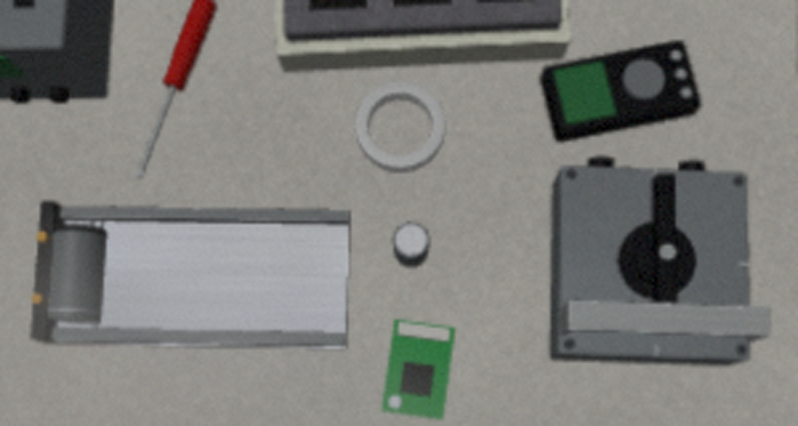

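The last view shows the can in the nest against the stop at (77,273). The handle's blunt tail points to +x at (665,180) with the nose under the guard, and everything else is where it was.

```bash
python3 -c "
from station import r
print(r.close_job())"
```

```text
the job is handed in; nothing more can be done
None
```

The job is done and handed in, with the clock at about 22.5 s of the 72 s allowed.

- **Capacitor:** I rolled it with two half-open fingers along the bed and over the ridge until it pressed on the end stop at about 18 N. The last top view shows it still in the nest.
- **Isolator:** I turned the handle by its nose to the half-way click and left it there with no force on it for at least 2 s. I then turned it by its tail to on.
- **Last checks:** The wrist view showed the tail in line with the box's +x mark with almost no force. In the top view the tail points to +x, the nose end lies under the guard, and the other things in view had not moved. The orange can was outside that last crop, and the arm never went near it.
- **One odd reading:** Near the ridge crest the measured pose was off by about 2 mm for one reading, then came back by itself. No other check failed or disagreed.
- **Pictures:** I viewed 13, three past the budget of 10. Those last three checked the tail alignment, the on position and the final scene.

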